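# Free the index plate of the projector's rotary fixture

## Robot

A 6-joint arm with a two-finger parallel gripper is mounted at the origin on the work surface. World frame = base frame: x ahead of the robot, y to its left, z up, the work surface at z = 0. Lengths are in mm, angles in rad, forces in N, time in s.
With the tool pointing down it reaches from about 350 to 800 mm from the base axis. Payload 7.3 kg.
Tool frame: the origin (TCP) lies between the finger pads; the fingertips stand 17 mm ahead of it and the grasp point (between the pads) lies 2 mm behind it; y points along the fingers, x is the direction in which the jaws open and shut, and the axes are right-handed (so a half turn about y gives the same grasp; the last joint's range is limited). The gripper opens to 85 mm and grips with 20 to 120 N. Pads are 22 mm wide; open, the fingers measure 114 mm over their backs; the gripper's body (76 mm by 85 mm) begins 54 mm behind the grasp point. The pads swing forward as they close: fully open they stand 13 mm farther back than shut.
Start: joints at [1.154, 0.342, 1.524, -0, 1.275, -0.146], TCP at [140.422, 505.89, 248.322] pointing down, gripper open.
Joint ranges: [-2.53, 2.53], [-0.77, 2.02], [0.04, 2.7], [-1, 4.14], [0.28, 2.66], [-3.11, 3.11]. Speed limits (rad/s): [2.57, 2.57, 3.14, 3.14, 3.14, 3.14].

## Interface

Orientations are given as a rotation vector (axis times angle).
In Python, from bench import env gives the robot as it stands.
- The arm moves only by the shell command python3 -m handwheel 'ROWS'. ROWS is JSON, a list of rows, each an object with "linear": the shift along the tool's x, y, z in m, a list of three; "rotation": the turn, a rotation vector about the tool's x, y, z in degrees, a list of three; "claw": the opening, from -1 (shut) to 1 (fully open). In form: [{"linear": [dx, dy, dz], "rotation": [wx, wy, wz], "claw": claw}, ...]. A call has 1 to 12 rows; each row shifts and turns the pose as measured when the row begins, along the tool's axes as they then stand; what a row does not reach is not made up. A row lasts 1/8 s, in which the tool goes at most 62.5 mm and 10.7 degrees, less where a joint would pass 70% of its speed; a pose out of reach is approached as far as the arm can. A call with a gripper value outside its range is refused whole. The fingers move at their own pace and stop on an object; the grip force is fixed at half the most. Time passes only in rows, so rows that do not move let the fingers close. It gives the time, the measured TCP pose, the force and the opening at its end, in the units of the state.
- env.observe(): the state, without advancing time (a new reading comes with each control period).
- env.camera(name): name is "scene" or "side" or "wrist"; returns a dict with "frame" (480x640x3 uint8, blue, green, red), "depth" (480x640 float32, mm along the optical axis (not along the pixel's ray), 0 where there is no reading), "fx", "fy", "cx", "cy" (pixels), "world_to_cam" (4x4, takes a point from world to camera coordinates). Camera axes: x right, y down, z forward; pixel columns grow to the right and rows downward; lengths in mm; the calibration is good to about 2 mm. A picture is of the moment at which its call begins.
- env.finish_job(): hands the job in, once; it reports no verdict.
The state is a dict: "time": time; "q": joint angles; "qvel": joint speeds; "joint_efforts": joint torques, N m; "tcp_pos": TCP position; "eef_rot": TCP orientation; "force": force on the tool from outside, world axes, zero at the start; "ft_torque": the same for the moment, N m; "gripper_width": opening from 0.0 (shut) to 1.0 (fully open).
Only numpy, scipy, OpenCV 4.12 (cv2) and the standard library are available. Lean on these libraries where they do the work, as an engineer would, in place of code of your own. Each camera call takes 0.05 s, during which the arm holds its last target.

## Task

Free the rotary indexing fixture for the next view: first grip the tall hex clamp nut in the middle of the index plate and unscrew it (anticlockwise seen from above) by at least a third of a turn, leaving the index plunger down in its hole meanwhile. Then take the black round knob of the sprung index plunger on the bracket, pull it straight up as far as it goes so that the pin is clear of its hole in the plate, and finish there still holding the knob fully up: do not let go. Leave the gauges on the plate and the other things on the bench where they are.

Things in the scene. Friction and masses are not known exactly. Their poses are not given: they have to be found in the camera images.
- fixture: rotary indexing fixture, fixed to the bench: a round grey base 300 mm across and 30 mm high, on it a round aluminium index plate 230 mm across whose top is 45 mm above the bench, at its centre a washer 44 mm across, 4 mm thick, and an upright threaded stud 14 mm across that ends 91 mm above the bench. Origin at the centre of the base's underside, z up
- nut_grip (a point): point on the axis of the steel hex clamp nut, 24 mm above the nut's underside and 73 mm above the bench. The nut is captive on the upright stud at the centre of the plate, 30 mm across flats, 33 mm high (49 to 82 mm above the bench; the stud stands 9 mm out of its top). This frame turns with the nut: its z axis is up, and its x axis is square to one pair of flats; the other pairs lie 60 and 120 degrees round
- clamp_nut (a joint): turn of the clamp nut, rad: 0 is clamped, growing as it is unscrewed anticlockwise seen from above; starts between 0 and 0.25, stop at 3.4; it does not rise, takes about 0.2 N m and stays where it is left
- bracket: dark steel bracket fixed to the fixture's base, 34 mm wide, its top 74 mm above the bench, reaching over the rim of the plate and carrying the plunger. Its place round the plate differs from start to start. Origin on the axis of the nut at bench height; the plunger stands 100 mm from it along this frame's +y, with z up. The ring of black index holes in the plate lies at the same 100 mm radius
- knob_grip (a point): middle of the plunger's knob, on its upright axis; 101 mm above the bench when the plunger is down, moving with it. The knob is a black ribbed upright cylinder 26 mm across and 27 mm high (87 to 114 mm above the bench), free all round, on a 13 mm neck 13 mm above the bracket's top
- plunger (a joint): lift of the index plunger, m: 0 is fully down with the pin 8 mm deep in its hole in the plate, clear of the hole above 0.008, end stop at 0.012. A spring pulls it down with about 5 N at the bottom and 10 N at the top; it drops back if let go
- ring_gauge: plain steel ring gauge, 40 mm outside, 24 mm bore, 14 mm high, lying loose on the index plate, on the side of the plate away from the plunger; origin at the centre of its underside
- gauge_block: plain steel gauge block 35 x 14 x 20 mm lying loose on the index plate beside the ring gauge; origin at the centre of its underside
- spanner: loose steel open-ended spanner, 190 mm long, lying flat on the bench left of the fixture; not needed
- caliper: loose steel caliper with a black slider, 235 mm long, lying flat on the bench right of the fixture; not needed
- jar: amber jar with a steel lid, 56 mm across, 75 mm high, standing on the bench far right; origin at the centre of its underside
- sample_tray: empty grey plastic tray 120 x 160 x 30 mm on the bench far left; origin at the centre of its underside
- brush_cup: white plastic cup, 70 mm across, 85 mm high, on the bench near left; origin at the centre of its underside

How it is judged:
By the outcome, as a careful person would: the job done as asked, in the order asked, and still so for the second after the job is handed in, while the arm keeps its last pose, push and grip.
It also fails if it takes over 50 s, if anything falls off the work surface, if the arm or the gripper's body presses on something with over 40 N, if the wrist force passes 120 N, or if a joint passes its speed limit or range.

## Working session

There is one attempt and no reset: what is moved stays moved. The work goes in short steps, Python scripts to look and compute and a shell command to move; the robot and the scene stay as the last step left them, time stands still between calls to the robot, and variables do not carry over. Pictures are saved under pics/ and viewed, and the job is handed in when it is done.

```bash
mkdir -p pics; ls; python3 - <<'E'
from bench import env
import cv2
print(env.observe())
for n in ("scene","side","wrist"):
    c=env.camera(n); cv2.imwrite(f"pics/{n}0.png",c["frame"]); print(n,c["fx"],c["cx"],c["cy"],c["world_to_cam"].round(3).tolist())
E
```

```text
pics
{'time': 0.0, 'q': array([ 1.15399374e+00,  3.42739993e-01,  1.52505776e+00,  7.85201469e-06,
        1.27543174e+00, -1.46040641e-01]), 'qvel': array([ 9.38999032e-05,  1.04883785e-03,  2.38315175e-03,  1.54230909e-05,
       -3.54124859e-04, -9.42509319e-05]), 'joint_efforts': array([ 1.18209326e-03, -4.33682692e+01, -2.46017003e+01, -6.31779727e-06,
        7.61641015e-03, -4.90885498e-05]), 'tcp_pos': array([140.25204455, 505.50242041, 247.60277546]), 'eef_rot': array([-1.32600706, -1.00637773,  1.00877008]), 'force': array([ 0.6118855 , -0.09798818, -0.19231089]), 'ft_torque': array([-0.02338585,  0.06294409,  0.0195112 ]), 'gripper_width': 1.000191602154164}
scene 466.1901665085306 318.5442528450056 246.0250552999148 [[0.735, 0.678, -0.02, -341.226], [0.401, -0.459, -0.793, -142.782], [-0.546, 0.575, -0.609, 1476.143], [0.0, 0.0, 0.0, 1.0]]
side 542.4397688583979 308.83255992849917 230.69799025479088 [[-0.988, -0.151, -0.0, 457.089], [-0.104, 0.679, -0.727, 124.356], [0.11, -0.719, -0.687, 1475.543], [0.0, 0.0, 0.0, 1.0]]
wrist 366.476696499983 323.4983913352244 240.63783048978482 [[0.267, 0.964, -0.002, -524.3], [0.931, -0.258, 0.26, -34.263], [0.25, -0.071, -0.966, 379.352], [0.0, 0.0, 0.0, 1.0]]
```

View pics/scene0.png

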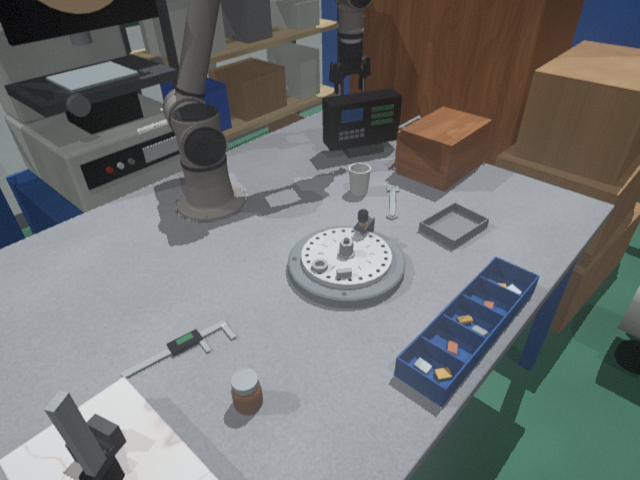

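View pics/side0.png

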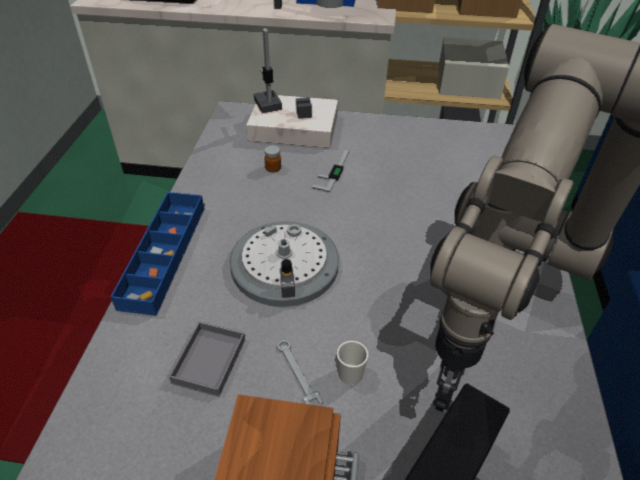

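View pics/wrist0.png

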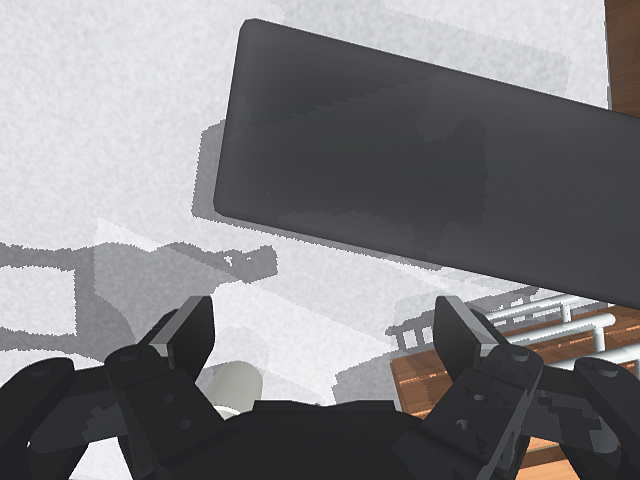

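```bash
python3 -c "
from scipy.spatial.transform import Rotation as R
print(R.from_rotvec([-1.32600706, -1.00637773,  1.00877008]).as_matrix().round(3))"
```

```text
[[ 0.267 -0.001 -0.964]
 [ 0.964 -0.001  0.267]
 [-0.002 -1.     0.   ]]
```

The scene view shows the fixture at about (346,262), with the nut at (346,247) and the knob at (363,215). In the side view the fixture is at (285,260), the nut at (284,247) and the knob at (287,268). The wrist view doesn't show the fixture. Next I'll measure positions from depth.

```bash
cat > h.py <<'E'
import numpy as np
from bench import env
from scipy.spatial.transform import Rotation as R
def cloud(n,c=None):
    c=c or env.camera(n); d=c["depth"].astype(float); v,u=np.mgrid[:480,:640]
    P=np.stack([(u-c["cx"])/c["fx"]*d,(v-c["cy"])/c["fy"]*d,d],-1)
    T=np.linalg.inv(c["world_to_cam"]); W=P@T[:3,:3].T+T[:3,3]; W[d==0]=np.nan
    return c,W
E
python3 - <<'E'
from h import *
from scipy.optimize import least_squares
import cv2
for n,(x0,x1,y0,y1) in (("scene",(280,415,190,310)),("side",(220,350,210,310))):
    c,W=cloud(n)
    S=W[y0:y1,x0:x1].reshape(-1,3); uv=np.stack(np.meshgrid(np.arange(x0,x1),np.arange(y0,y1)),-1).reshape(-1,2)
    def circ(P,r):
        return least_squares(lambda p:np.hypot(*(P[:,:2]-p).T)-r,P[:,:2].mean(0),loss='soft_l1').x
    # plate top
    m=abs(S[:,2]-45)<4; P=S[m]; hull=cv2.convexHull(P[:,:2].astype(np.float32))[:,0]
    print(n,"plate",m.sum(),np.median(P[:,2]),"enclosing",cv2.minEnclosingCircle(hull))
    ctr=np.array(cv2.minEnclosingCircle(hull)[0])
    m=abs(S[:,2]-30)<4;P=S[m]; P=P[np.hypot(*(P[:,:2]-ctr).T)<165]; print(" base",len(P),np.median(P[:,2]),cv2.minEnclosingCircle(P[:,:2].astype(np.float32)))
    r=np.hypot(*(S[:,:2]-ctr).T)
    m=(r<30)&(S[:,2]>76);print(" nut/stud",m.sum(),np.nanmean(S[m],0),S[m][:,2].max(),uv[m].mean(0))
    m=(r<30)&(S[:,2]>86);print(" stud",m.sum(),np.nanmean(S[m],0))
    m=(r>70)&(r<135)&(S[:,2]>84);print(" knob",m.sum(),S[m].mean(0),S[m][:,2].max(),circ(S[m],13))
    m=(r>70)&(r<135)&(S[:,2]>110);print(" knobtop",m.sum(),S[m].mean(0))
    m=(r>90)&(r<165)&(S[:,2]>66)&(S[:,2]<78);print(" bracket",m.sum(),S[m].mean(0))
    m=(r<100)&(S[:,2]>55)&(S[:,2]<72);print(" mid",m.sum(), [ (S[i].round(0).tolist()) for i in np.where(m)[0][::6]])
    cv2.imwrite(f"pics/{n}1.png",cv2.resize(c["frame"][y0:y1,x0:x1],None,fx=5,fy=5,interpolation=cv2.INTER_CUBIC))
E
```

```text
scene plate 3313 43.24756518495019 enclosing ((526.8530883789062, 44.45009994506836), 127.54878234863281)
 base 2279 28.292507551800327 ((529.3829956054688, 30.09964370727539), 150.0463409423828)
 nut/stud 97 [531.3569394   30.88286639  81.87880584] 90.70877437645856 [346.30927835 242.55670103]
 stud 19 [529.16058327  32.74817941  88.7730677 ]
 knob 123 [507.04539527 124.55075306 103.41217761] 114.60892111753367 [502.83133667 130.41231042]
 knobtop 44 [504.04437766 128.18748052 111.91351862]
 bracket 60 [506.74804325 153.37856596  72.08977684]
 mid 229 [[487.0, 128.0, 70.0], [496.0, 114.0, 72.0], [512.0, 127.0, 72.0], [504.0, 115.0, 72.0], [519.0, 135.0, 68.0], [505.0, 110.0, 72.0], [518.0, 137.0, 63.0], [509.0, 110.0, 70.0], [496.0, 105.0, 64.0], [511.0, 112.0, 67.0], [522.0, 123.0, 66.0], [514.0, 112.0, 65.0], [510.0, 113.0, 59.0], [525.0, 110.0, 65.0], [519.0, 22.0, 64.0], [541.0, 42.0, 63.0], [539.0, 21.0, 72.0], [543.0, 39.0, 63.0], [536.0, 20.0, 67.0], [544.0, 34.0, 63.0], [537.0, 20.0, 64.0], [543.0, 36.0, 58.0], [537.0, 23.0, 60.0], [536.0, 17.0, 60.0], [535.0, 18.0, 55.0], [
[... 662 characters left out ...]
99.57144571 136.91664438 107.9551592 ] 120.09524582055565 [500.73250597 131.35929694]
 knobtop 73 [500.40952318 134.01800882 114.6812792 ]
 bracket 186 [501.16735404 142.76489033  73.51052873]
 mid 134 [[567.0, -38.0, 69.0], [580.0, -30.0, 66.0], [526.0, -47.0, 59.0], [530.0, -40.0, 61.0], [589.0, -22.0, 65.0], [574.0, -29.0, 61.0], [519.0, -40.0, 58.0], [494.0, -45.0, 57.0], [575.0, -30.0, 56.0], [515.0, -34.0, 60.0], [499.0, -38.0, 59.0], [518.0, -33.0, 57.0], [499.0, -38.0, 55.0], [501.0, -34.0, 55.0], [539.0, 47.0, 66.0], [517.0, 46.0, 69.0], [533.0, 50.0, 66.0], [512.0, 43.0, 63.0], [528.0, 50.0, 64.0], [513.0, 40.0, 56.0], [522.0, 49.0, 60.0], [517.0, 48.0, 55.0], [489.0, 128.0, 71.0]]
```

View pics/side1.png

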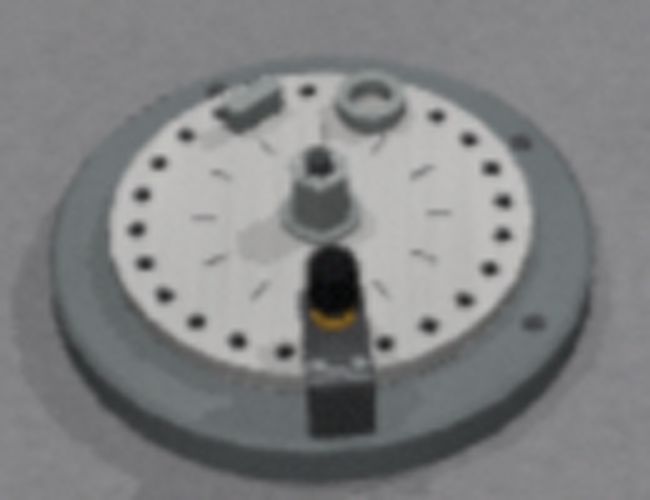

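View pics/scene1.png

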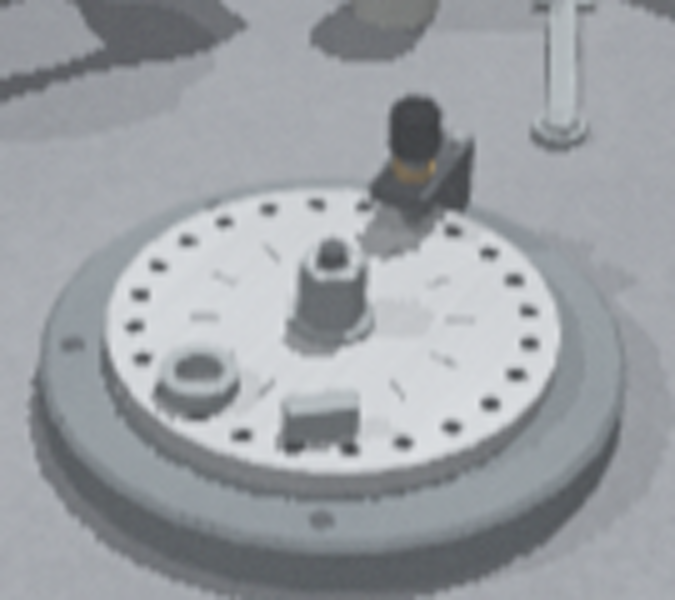

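The crops show the knob about 100 mm from the nut, to its +y side. The gauges are on the far (−y) side. Nut is at about (528,34) and knob at about (502,130); their separation of 99.5 mm matches the given 100 mm. I'll rise, travel above the nut, then look with the wrist camera.

```bash
python3 -m handwheel '[{"linear":[0,-0.03,0],"rotation":[0,0,0],"claw":1},{"linear":[-0.029,0,-0.041],"rotation":[0,0,0],"claw":1},{"linear":[-0.029,0,-0.041],"rotation":[0,0,0],"claw":1},{"linear":[-0.029,0,-0.041],"rotation":[0,0,0],"claw":1},{"linear":[-0.029,0,-0.041],"rotation":[0,0,0],"claw":1},{"linear":[-0.029,0,-0.041],"rotation":[0,0,0],"claw":1},{"linear":[-0.029,0,-0.041],"rotation":[0,0,0],"claw":1},{"linear":[-0.029,0,-0.041],"rotation":[0,0,0],"claw":1},{"linear":[-0.029,0,-0.041],"rotation":[0,0,0],"claw":1},{"linear":[-0.029,0,-0.041],"rotation":[0,0,0],"claw":1}]'
```

```text
time: 1.5
tcp_pos: [433.2, 147.6, 278.9]
eef_rot: [-1.324, -1.014, 1.012]
force: [1.5, 0.7, 0.1]
gripper_width: 0.997
```

```bash
python3 -m handwheel '[{"linear":[-0.028,0,-0.041],"rotation":[0,0,0],"claw":1},{"linear":[-0.028,0,-0.041],"rotation":[0,0,0],"claw":1},{"linear":[-0.028,0,-0.041],"rotation":[0,0,0],"claw":1},{"linear":[0,0,0],"rotation":[0,10,0],"claw":0.2},{"linear":[0,0,0],"rotation":[0,10,0],"claw":0.2},{"linear":[0,0,0],"rotation":[0,10,0],"claw":0.2},{"linear":[0,0,0],"rotation":[0,10,0],"claw":0.2},{"linear":[0,0,0],"rotation":[0,10,0],"claw":0.2},{"linear":[0,0,0],"rotation":[0,10,0],"claw":0.2},{"linear":[0,0,0],"rotation":[0,10,0],"claw":0.2},{"linear":[0,0,0],"rotation":[0,10,0],"claw":0.2},{"linear":[0,0,0],"rotation":[0,10,0],"claw":0.2}]'
cat >> h.py <<'E'
def st():
    s=env.observe(); M=R.from_rotvec(s["eef_rot"]).as_matrix()
    print("t",s["time"],"tcp",s["tcp_pos"].round(1),"theta",np.degrees(np.arctan2(M[1,0],M[0,0])).round(2),"ydir",M[:,1].round(3),"q",s["q"].round(3),"F",s["force"].round(1),"T",s["ft_torque"].round(2),"w",round(s["gripper_width"],3))
    return s,M
E
python3 - <<'E'
from h import *; import cv2
st(); c,W=cloud("wrist"); cv2.imwrite("pics/w2.png",c["frame"]); np.savez("w2.npz",W=W,f=c["frame"],T=c["world_to_cam"],k=[c["fx"],c["fy"],c["cx"],c["cy"]])
E
```

```text
time: 3.0
tcp_pos: [534.1, 25.7, 276.4]
eef_rot: [-1.556, 0.254, -0.251]
force: [0.7, -0.6, 0.3]
gripper_width: 0.601
t 3.0 tcp [534.1  25.7 276.4] theta -18.42 ydir [-0.002  0.    -1.   ] q [-0.095  0.341  1.447  0.     1.356  0.226] F [ 0.7 -0.6  0.3] T [ 0.04 -0.02 -0.01] w 0.601
```

View pics/w2.png

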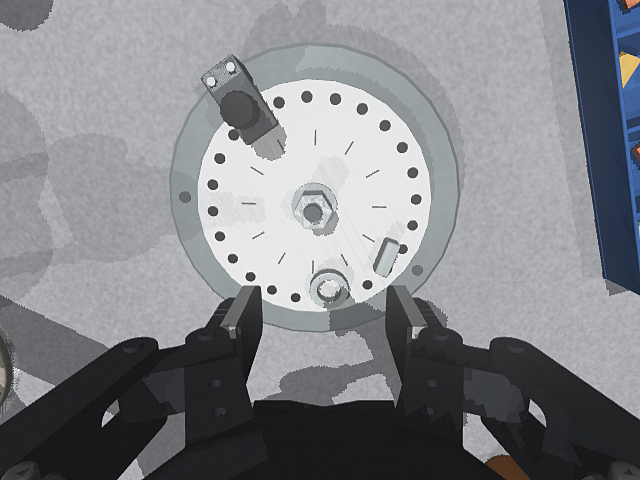

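The wrist view shows the nut at (314,208), knob at (239,109), ring gauge at (330,287) and block at (386,257). I'll zoom in on the nut to get its angle.

```bash
python3 - <<'E'
from h import *; import cv2
z=np.load("w2.npz"); W=z["W"]; f=z["f"]
ns=W[180:240,285:345].reshape(-1,3)
m=(ns[:,2]>77)&(ns[:,2]<86); P=ns[m]; print("nut top",m.sum(),P.mean(0),(P.max(0)+P.min(0))/2,np.ptp(P,axis=0))
s=ns[ns[:,2]>87]; print("stud",len(s),s.mean(0))
Q=np.vstack([P,s])[:,:2]
h=cv2.convexHull(Q.astype(np.float32))[:,0]
# width as function of angle
a=np.radians(np.arange(0,180,1)); d=np.stack([np.cos(a),np.sin(a)]); pr=h@d; w=np.ptp(pr,axis=0)
fold=(w[:60]+w[60:120]+w[120:])/3
print("flat normal mod60",fold.argmin(),fold.min(),fold.max(), w[::10].round(1))
i=fold.argmin()
for k in (i,i+60,i+120): print(k,w[k],(pr[:,k].max()+pr[:,k].min())/2)
A=d[:,[i,i+60,i+120]].T; b=[(pr[:,k].max()+pr[:,k].min())/2 for k in (i,i+60,i+120)]
print("ctr",np.linalg.lstsq(A,b,rcond=None)[0])
kn=W[80:135,205:275].reshape(-1,3)
m=kn[:,2]>108; print("knob",m.sum(),kn[m].mean(0),cv2.minEnclosingCircle(kn[m][:,:2].astype(np.float32)))
pl=W[60:330,160:470].reshape(-1,3); m=(abs(pl[:,2]-45)<4); print("plate z",np.median(pl[m][:,2]))
c=cv2.resize(f[170:245,275:350],None,fx=8,fy=8,interpolation=cv2.INTER_CUBIC); cv2.imwrite("pics/w2z.png",c)
E
```

```text
nut top 791 [526.84352708  35.42509612  82.77885491] [526.52429307  34.79673945  81.19011541] [32.26592563 33.16067149  7.97537867]
stud 214 [526.64982021  34.80353249  91.64502705]
flat normal mod60 14 30.127273455940458 33.71955749510014 [32.3 30.7 30.8 32.8 33.8 33.8 32.8 30.9 31.2 33.2 34.1 34.  32.9 30.8
 30.8 32.3 32.8 33. ]
14 30.105962866734785 519.1000125312701
74 30.399262748646322 178.28137342230116
134 29.87659475244027 -340.9304356385686
ctr [526.43447393  34.4745886 ]
knob 1055 [501.3786854  130.72958792 114.36146312] ((500.7243957519531, 131.0720977783203), 13.759143829345703)
plate z 45.87224614121638
```

View pics/w2z.png

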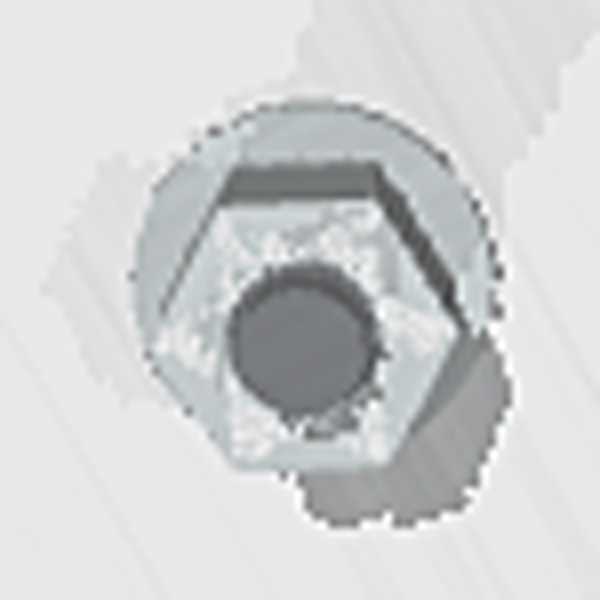

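```bash
python3 -m handwheel '[{"linear":[0,0,0],"rotation":[0,9.6,0],"claw":0.2},{"linear":[0,0,0],"rotation":[0,9.6,0],"claw":0.2},{"linear":[0,0,0],"rotation":[0,9.6,0],"claw":0.2},{"linear":[-0.0115,0.05,0.0005],"rotation":[0,0,0],"claw":0.2},{"linear":[0,0.05,0],"rotation":[0,0,0],"claw":0.2},{"linear":[0,0,0],"rotation":[0,0,0],"claw":0.2}]'
python3 - <<'E'
from h import *; import cv2
s,M=st(); c,W=cloud("wrist"); cv2.imwrite("pics/w3.png",c["frame"])
P=W.reshape(-1,3); r=np.hypot(P[:,0]-526.7,P[:,1]-34.7)
s_=P[(r<12)&(P[:,2]>87)]; n=P[(r<21)&(P[:,2]>77)&(P[:,2]<86)]
print("stud",len(s_),s_.mean(0)); 
h=cv2.convexHull(np.vstack([n,s_])[:,:2].astype(np.float32))[:,0]
a=np.radians(np.arange(0,180)); pr=h@np.stack([np.cos(a),np.sin(a)]); w=np.ptp(pr,axis=0); fo=(w[:60]+w[60:120]+w[120:])/3; i=fo.argmin()
print(len(n),"flat",i,fo[i],fo[max(i-4,0):i+5].round(2))
d=[(pr[:,k].max()+pr[:,k].min())/2 for k in (i,i+60,i+120)]; A=np.array([[np.cos(a[k]),np.sin(a[k])] for k in (i,i+60,i+120)])
ct=np.linalg.lstsq(A,d,rcond=None)[0]; print("ctr",ct, "to go in tool", M.T@np.append(ct-s["tcp_pos"][:2],71-s["tcp_pos"][2]))
E
```

```text
time: 3.8
tcp_pos: [526.8, 34.7, 174.8]
eef_rot: [-1.471, 0.65, -0.65]
force: [-0.8, -0.1, 0.2]
gripper_width: 0.598
t 3.8 tcp [526.8  34.7 174.8] theta -47.66 ydir [-0.  0. -1.] q [-0.079  0.418  1.625  0.     1.099  0.752] F [-0.8 -0.1  0.2] T [-0.03  0.02  0.02] w 0.598
stud 3352 [533.80098753  41.14810724 222.78115759]
1557 flat 14 30.380500544702727 [31.22 30.99 30.75 30.49 30.38 30.52 30.7  30.89 31.09]
ctr [526.4380138   34.55625652] to go in tool [-7.94723048e-02  1.03799762e+02 -3.89877237e-01]
```

View pics/w3.png

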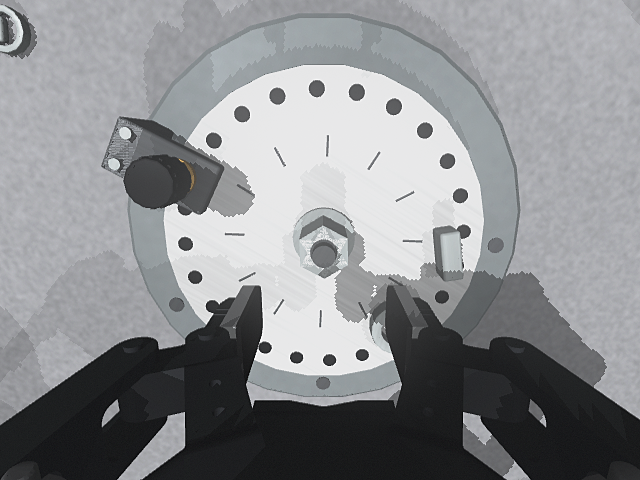

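The stud and nut are centred between the jaws at (323,250), with the flats facing the pads. The knob is clear at (155,178). Now I'll descend.

```bash
python3 -m handwheel '[{"linear":[0,0.04,-0.0003],"rotation":[0,-1,0],"claw":0.2},{"linear":[0,0.04,0],"rotation":[0,0,0],"claw":0.2},{"linear":[0,0.02,0],"rotation":[0,0,0],"claw":0.2},{"linear":[0,0.002,0],"rotation":[0,0,0],"claw":0.2}]'; python3 -c "
from h import *; s,M=st(); print(M.T@(np.array([526.5,34.6,71])-s['tcp_pos']))"
```

```text
time: 4.35
tcp_pos: [537.3, 33.6, 83.1]
eef_rot: [-1.469, 0.614, -0.649]
force: [-0.2, 0.2, 1.0]
gripper_width: 0.602
t 4.35 tcp [537.3  33.6  83.1] theta -46.38 ydir [ 0.023 -0.002 -1.   ] q [-0.08   0.544  1.714  0.     0.861  0.729] F [-0.2  0.2  1. ] T [-0.02  0.06 -0.04] w 0.602
[-8.39218092 11.80799484 -7.27344778]
```

```bash
cat >> h.py <<'E'
def go(p,theta):
    s,M=st(); t=np.radians(theta); x=np.array([np.cos(t),np.sin(t),0]); y=np.array([0,0,-1.]); G=np.stack([x,y,np.cross(x,y)],1)
    print("lin mm",(M.T@(np.array(p)-s["tcp_pos"])).round(1),"rot deg",np.degrees(R.from_matrix(M.T@G).as_rotvec()).round(2))
E
python3 -m handwheel '[{"linear":[-0.0084,0.003,-0.0073],"rotation":[-0.9,0,1.0],"claw":0.2},{"linear":[0,0,0],"rotation":[0,0,0],"claw":0.2}]'; python3 -c "
from h import *; go([526.5,34.6,71],-46.4)"
```

```text
time: 4.6
tcp_pos: [527.7, 34.5, 83.0]
eef_rot: [-1.476, 0.629, -0.634]
force: [-0.2, 0.6, -0.7]
gripper_width: 0.602
t 4.6 tcp [527.7  34.5  83. ] theta -46.32 ydir [ 0.004 -0.    -1.   ] q [-0.08   0.538  1.724  0.     0.875  0.729] F [-0.2  0.6 -0.7] T [ 0.01  0.   -0.03] w 0.602
lin mm [-1.  12.  -0.8] rot deg [-0.14  0.08  0.15]
```

```bash
python3 -m handwheel '[{"linear":[-0.001,0.006,-0.0008],"rotation":[-0.1,0,0.1],"claw":0.2},{"linear":[0,0.006,0],"rotation":[0,0,0],"claw":0.2},{"linear":[0,0,0],"rotation":[0,0,0],"claw":0.2}]'; python3 -c "
from h import *; go([526.5,34.6,71],-46.4)"
```

```text
time: 4.97
tcp_pos: [527.3, 34.6, 71.8]
eef_rot: [-1.476, 0.628, -0.634]
force: [0.0, 0.1, -0.2]
gripper_width: 0.6
t 4.975 tcp [527.3  34.6  71.8] theta -46.31 ydir [ 0.004 -0.    -1.   ] q [-0.08   0.555  1.735 -0.     0.848  0.729] F [ 0.   0.1 -0.2] T [-0.04  0.04 -0.  ] w 0.6
lin mm [-0.5  0.8 -0.6] rot deg [-0.15  0.09  0.17]
```

```bash
python3 -m handwheel '[{"linear":[-0.0005,0,-0.0006],"rotation":[-0.1,0,0.1],"claw":-1},{"linear":[0,0,0],"rotation":[0,0,0],"claw":-1},{"linear":[0,0,0],"rotation":[0,0,0],"claw":-1},{"linear":[0,0,0],"rotation":[0,0,0],"claw":-1},{"linear":[0,0,0],"rotation":[0,0,0],"claw":-1},{"linear":[0,0,0],"rotation":[0,0,0],"claw":-1}]'; python3 -c "
from h import *; go([526.5,34.6,71],-46.4)"
```

```text
time: 5.72
tcp_pos: [526.4, 34.6, 71.9]
eef_rot: [-1.477, 0.63, -0.632]
force: [-0.4, -0.7, 1.2]
gripper_width: 0.345
t 5.725 tcp [526.4  34.6  71.9] theta -46.27 ydir [ 0.001 -0.    -1.   ] q [-0.08   0.554  1.735 -0.     0.852  0.728] F [-0.4 -0.7  1.2] T [0.04 0.06 0.07] w 0.345
lin mm [0.1 0.9 0.1] rot deg [-0.02  0.13  0.05]
```

The width of 0.345 is about 29 mm, so the jaws are on the flats. Now I'll unscrew, checking for drift.

```bash
python3 -m handwheel '[{"linear":[0,0,0],"rotation":[0,-4,0],"claw":-1},{"linear":[0,0,0],"rotation":[0,-6,0],"claw":-1},{"linear":[0,0,0],"rotation":[0,-6,0],"claw":-1},{"linear":[0,0,0],"rotation":[0,-6,0],"claw":-1},{"linear":[0,0,0],"rotation":[0,-6,0],"claw":-1}]'; python3 -c "
from h import *; go([526.4,34.6,71.9],-17)"
```

```text
time: 6.35
tcp_pos: [526.3, 34.6, 71.9]
eef_rot: [-1.556, 0.241, -0.242]
force: [-0.1, -0.2, 0.1]
gripper_width: 0.338
t 6.35 tcp [526.3  34.6  71.9] theta -17.64 ydir [ 0.001  0.001 -1.   ] q [-8.000e-02  5.540e-01  1.735e+00  1.000e-03  8.520e-01  2.270e-01] F [-0.1 -0.2  0.1] T [-0.07  0.05 -0.24] w 0.338
lin mm [0.1 0.  0. ] rot deg [-0.05 -0.64  0.03]
```

```bash
python3 -m handwheel '[{"linear":[0,0,0],"rotation":[0,-8,0],"claw":-1},{"linear":[0,0,0],"rotation":[0,-8,0],"claw":-1},{"linear":[0,0,0],"rotation":[0,-8,0],"claw":-1},{"linear":[0,0,0],"rotation":[0,-8,0],"claw":-1},{"linear":[0,0,0],"rotation":[0,-8,0],"claw":-1},{"linear":[0,0,0],"rotation":[0,-8,0],"claw":-1},{"linear":[0,0,0],"rotation":[0,-8,0],"claw":-1},{"linear":[0,0,0],"rotation":[0,-8,0],"claw":-1},{"linear":[0,0,0],"rotation":[0,-8,0],"claw":-1}]'; python3 -c "
from h import *; go([526.4,34.6,71.9],54.3)"
```

```text
time: 7.48
tcp_pos: [526.2, 34.5, 71.9]
eef_rot: [-1.429, -0.768, 0.765]
force: [-1.1, 0.5, 1.4]
gripper_width: 0.34
t 7.475 tcp [526.2  34.5  71.9] theta 56.36 ydir [ 0.     0.003 -1.   ] q [-0.081  0.554  1.735  0.003  0.852 -1.067] F [-1.1  0.5  1.4] T [-0.12  0.07 -0.26] w 0.34
lin mm [ 0.2  0.  -0.1] rot deg [-0.07  2.06  0.13]
```

```bash
python3 -m handwheel '[{"linear":[0,0,0],"rotation":[0,-8,0],"claw":-1},{"linear":[0,0,0],"rotation":[0,-8,0],"claw":-1},{"linear":[0,0,0],"rotation":[0,-8,0],"claw":-1},{"linear":[0,0,0],"rotation":[0,-8,0],"claw":-1},{"linear":[0,0,0],"rotation":[0,-8,0],"claw":-1},{"linear":[0,0,0],"rotation":[0,-6,0],"claw":-1},{"linear":[0,0,0],"rotation":[0,0,0],"claw":-1}]'; python3 -c "
from h import *; go([526.4,34.6,71.9],100)"
```

```text
time: 8.35
tcp_pos: [526.1, 34.4, 71.9]
eef_rot: [-1.085, -1.385, 1.38]
force: [-0.6, 1.2, 0.5]
gripper_width: 0.34
t 8.35 tcp [526.1  34.4  71.9] theta 103.66 ydir [ 0.     0.003 -1.   ] q [-0.082  0.554  1.735  0.004  0.852 -1.894] F [-0.6  1.2  0.5] T [-0.06  0.08  0.15] w 0.34
lin mm [ 0.2  0.  -0.3] rot deg [0.05 3.66 0.18]
```

Turned 150° with no drift. Opening, rising, and checking the nut's angle by camera.

```bash
python3 -m handwheel '[{"linear":[0,0,0],"rotation":[0,0,0],"claw":0.2},{"linear":[0,0,0],"rotation":[0,0,0],"claw":0.2},{"linear":[0,0,0],"rotation":[0,0,0],"claw":0.2},{"linear":[0,-0.015,0],"rotation":[0,0,0],"claw":0.2},{"linear":[0,-0.025,0],"rotation":[0,0,0],"claw":0.2},{"linear":[0,-0.03,0],"rotation":[0,0,0],"claw":0.2},{"linear":[0,-0.03,0],"rotation":[0,0,0],"claw":0.2},{"linear":[0,-0.03,0],"rotation":[0,0,0],"claw":0.2},{"linear":[0,0,0],"rotation":[0,0,0],"claw":0.2}]'; python3 - <<'E'
from h import *; import cv2
s,M=st(); c,W=cloud("wrist"); cv2.imwrite("pics/w4.png",c["frame"])
P=W.reshape(-1,3); r=np.hypot(P[:,0]-526.7,P[:,1]-34.7)
s_=P[(r<12)&(P[:,2]>87)&(P[:,2]<95)]; n=P[(r<21)&(P[:,2]>77)&(P[:,2]<86)]
h=cv2.convexHull(np.vstack([n,s_])[:,:2].astype(np.float32))[:,0]
a=np.radians(np.arange(0,180)); pr=h@np.stack([np.cos(a),np.sin(a)]); w=np.ptp(pr,axis=0); fo=(w[:60]+w[60:120]+w[120:])/3
print("stud",s_.mean(0),len(n),"flat",fo.argmin(),fo.min(), "expected",(14+150)%60)
r=np.hypot(P[:,0]-501,P[:,1]-131); k=P[(r<20)&(P[:,2]>108)&(P[:,2]<122)]
print("knob",len(k),k.mean(0),cv2.minEnclosingCircle(k[:,:2].astype(np.float32)))
E
```

```text
time: 9.48
tcp_pos: [526.8, 33.9, 211.3]
eef_rot: [-1.092, -1.383, 1.374]
force: [0.2, 0.5, -0.1]
gripper_width: 0.6
t 9.475 tcp [526.8  33.9 211.3] theta 103.31 ydir [ 0.005  0.003 -1.   ] q [-0.083  0.377  1.579  0.004  1.181 -1.887] F [ 0.2  0.5 -0.1] T [-0.    0.02 -0.01] w 0.6
stud [525.7362725   34.37655278  91.58992264] 1198 flat 44 30.296470025757568 expected 44
knob 1414 [499.82998163 129.31299078 114.07022675] ((500.40264892578125, 130.67202758789062), 13.777044296264648)
```

View pics/w4.png

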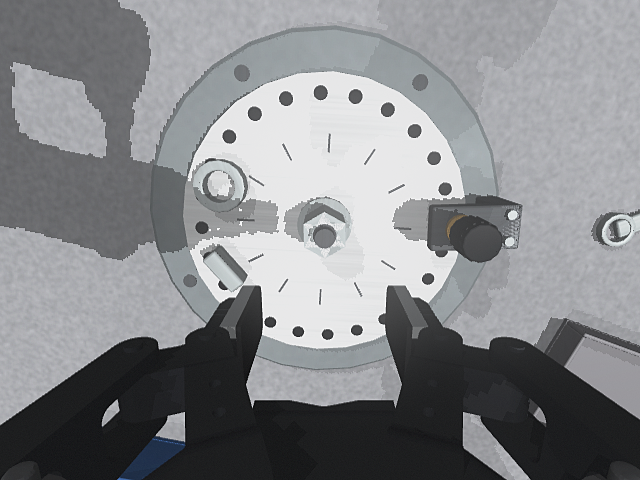

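Nut flats are at 44°, which matches a 150° turn. The plunger is still down (knob top at 114 mm) and the gauges are in place. Next I'll turn the jaws tangential to clear the bracket bolts at (513,215), and move over the knob.

```bash
python3 -m handwheel '[{"linear":[0,0,0],"rotation":[0,9.8,0],"claw":0.2},{"linear":[0,0,0],"rotation":[0,9.8,0],"claw":0.2},{"linear":[0,0,0],"rotation":[0,9.8,0],"claw":0.2},{"linear":[0,0,0],"rotation":[0,9.8,0],"claw":0.2},{"linear":[0,0,0],"rotation":[0,9.8,0],"claw":0.2},{"linear":[0,0,0],"rotation":[0,9.8,0],"claw":0.2},{"linear":[0,0,0],"rotation":[0,9.8,0],"claw":0.2},{"linear":[0,0,0],"rotation":[0,9.8,0],"claw":0.2},{"linear":[0,0,0],"rotation":[0,9.8,0],"claw":0.2},{"linear":[0,0,0.05],"rotation":[0,0,0],"claw":0.2},{"linear":[0,0,0.045],"rotation":[0,0,0],"claw":0.2},{"linear":[0,0,0],"rotation":[0,0,0],"claw":0.2}]'; python3 - <<'E'
from h import *; import cv2
c,W=cloud("wrist"); cv2.imwrite("pics/w5.png",c["frame"])
go([500.4,130.7,150],15)
P=W.reshape(-1,3)
r=np.hypot(P[:,0]-501,P[:,1]-131); k=P[(r<20)&(P[:,2]>108)&(P[:,2]<122)]
print("knob",len(k),k.mean(0),cv2.minEnclosingCircle(k[:,:2].astype(np.float32)))
E
```

```text
time: 11.02
tcp_pos: [497.7, 128.7, 198.6]
eef_rot: [-1.558, -0.144, 0.18]
force: [0.3, -0.4, 0.4]
gripper_width: 0.598
t 11.075 tcp [498.  127.4 198.6] theta 11.8 ydir [-0.023  0.004 -1.   ] q [ 0.098  0.38   1.613  0.007  1.171 -0.111] F [-0.9 -0.4 -1.1] T [-0.03 -0.01 -0.04] w 0.601
lin mm [ 4.1 48.5  2.3] rot deg [-0.53 -3.21 -1.25]
knob 1480 [500.39711419 132.34698928 114.3270469 ] ((500.8188171386719, 131.1038360595703), 14.009334564208984)
```

View pics/w5.png

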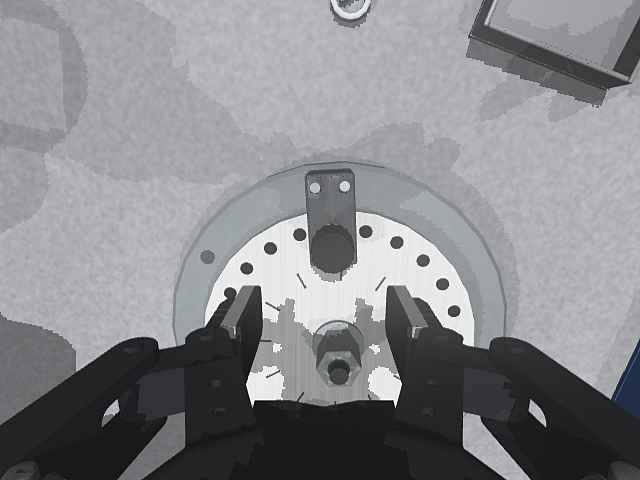

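The knob is centred between the jaws at (332,249), about (500.6,131). I'll correct the tilt and descend gently.

```bash
python3 -m handwheel '[{"linear":[0.004,0.01,0.0025],"rotation":[-0.5,-3.2,-1.2],"claw":0.2},{"linear":[0,0.018,0],"rotation":[0,0,0],"claw":0.2},{"linear":[0,0.018,0],"rotation":[0,0,0],"claw":0.2},{"linear":[0,0.01,0],"rotation":[0,0,0],"claw":0.2},{"linear":[0,0,0],"rotation":[0,0,0],"claw":0.2}]'; python3 -c "
from h import *; go([500.5,130.9,99],15)"
```

```text
time: 11.7
tcp_pos: [501.4, 126.0, 139.1]
eef_rot: [-1.563, -0.201, 0.207]
force: [0.7, -0.6, -1.0]
gripper_width: 0.606
t 11.7 tcp [501.4 126.  139.1] theta 14.87 ydir [-0.003 -0.002 -1.   ] q [ 0.099  0.445  1.696 -0.002  1.004 -0.16 ] F [ 0.7 -0.6 -1. ] T [ 0.   -0.03 -0.01] w 0.606
lin mm [ 0.5 40.1  5. ] rot deg [ 0.06 -0.13 -0.22]
```

```bash
python3 -m handwheel '[{"linear":[0.0005,0.005,0.005],"rotation":[0,0,-0.2],"claw":0.2},{"linear":[0,0.01,0],"rotation":[0,0,0],"claw":0.2},{"linear":[0,0.01,0],"rotation":[0,0,0],"claw":0.2},{"linear":[0,0.01,0],"rotation":[0,0,0],"claw":0.2},{"linear":[0,0.005,0],"rotation":[0,0,0],"claw":0.2},{"linear":[0,0,0],"rotation":[0,0,0],"claw":0.2}]'; python3 -c "
from h import *; go([500.5,130.9,99],15)"
```

```text
time: 12.45
tcp_pos: [501.2, 131.0, 97.1]
eef_rot: [-1.562, -0.205, 0.203]
force: [0.6, 1.3, 0.5]
gripper_width: 0.599
t 12.45 tcp [501.2 131.   97.1] theta 14.86 ydir [ 0.002 -0.001 -1.   ] q [ 1.08e-01  5.03e-01  1.74e+00 -1.00e-03  8.97e-01 -1.50e-01] F [0.6 1.3 0.5] T [-0.04  0.01 -0.03] w 0.599
lin mm [-0.7 -1.9  0.1] rot deg [ 0.07 -0.14  0.07]
```

```bash
python3 -m handwheel '[{"linear":[-0.0006,-0.002,0],"rotation":[0,0,0],"claw":-1},{"linear":[0,0,0],"rotation":[0,0,0],"claw":-1},{"linear":[0,0,0],"rotation":[0,0,0],"claw":-1},{"linear":[0,0,0],"rotation":[0,0,0],"claw":-1},{"linear":[0,0,0],"rotation":[0,0,0],"claw":-1},{"linear":[0,0,0],"rotation":[0,0,0],"claw":-1}]'; python3 -c "
from h import *; go([500.5,130.9,99],15)"
```

```text
time: 13.2
tcp_pos: [500.6, 130.8, 99.9]
eef_rot: [-1.562, -0.205, 0.202]
force: [0.3, -0.3, -1.0]
gripper_width: 0.288
t 13.2 tcp [500.6 130.8  99.9] theta 14.86 ydir [ 0.002 -0.001 -1.   ] q [ 1.08e-01  4.98e-01  1.74e+00 -1.00e-03  9.02e-01 -1.50e-01] F [ 0.3 -0.3 -1. ] T [-0.07  0.05  0.04] w 0.288
lin mm [-0.   0.9  0.1] rot deg [ 0.08 -0.14  0.09]
```

Gripped (about 25 mm). Pulling up in small steps while watching force.

```bash
python3 -m handwheel '[{"linear":[0,-0.003,0],"rotation":[0,0,0],"claw":-1},{"linear":[0,-0.003,0],"rotation":[0,0,0],"claw":-1},{"linear":[0,-0.002,0],"rotation":[0,0,0],"claw":-1}]'; python3 -c "
from h import *; go([500.6,130.8,111.9],15)"
```

```text
time: 13.58
tcp_pos: [500.5, 130.8, 107.0]
eef_rot: [-1.562, -0.204, 0.203]
force: [2.0, -0.3, -8.8]
gripper_width: 0.287
t 13.575 tcp [500.5 130.8 107. ] theta 14.86 ydir [ 0.001 -0.001 -1.   ] q [ 1.080e-01  4.880e-01  1.732e+00 -1.000e-03  9.210e-01 -1.510e-01] F [ 2.  -0.3 -8.8] T [ 0.11 -0.42 -0.03] w 0.287
lin mm [ 0.1 -4.9 -0. ] rot deg [ 0.07 -0.14  0.04]
```

```bash
python3 -m handwheel '[{"linear":[0,-0.002,0],"rotation":[0,0,0],"claw":-1},{"linear":[0,-0.002,0],"rotation":[0,0,0],"claw":-1},{"linear":[0,0,0],"rotation":[0,0,0],"claw":-1}]'; python3 -c "
from h import *; go([500.6,130.8,111.9],15)"
```

```text
time: 13.95
tcp_pos: [500.5, 130.8, 110.8]
eef_rot: [-1.562, -0.204, 0.203]
force: [2.7, 0.7, -9.4]
gripper_width: 0.29
t 13.95 tcp [500.5 130.8 110.8] theta 14.85 ydir [ 0.001 -0.001 -1.   ] q [ 1.080e-01  4.820e-01  1.729e+00 -1.000e-03  9.300e-01 -1.500e-01] F [ 2.7  0.7 -9.4] T [ 0.1  -0.45 -0.08] w 0.29
lin mm [ 0.1 -1.1 -0. ] rot deg [ 0.06 -0.15  0.03]
```

```bash
python3 -m handwheel '[{"linear":[0,-0.001,0],"rotation":[0,0,0],"claw":-1},{"linear":[0,0,0],"rotation":[0,0,0],"claw":-1}]'; python3 -c "
from h import *; go([500.6,130.8,111.9],15)"
```

```text
time: 14.2
tcp_pos: [500.5, 130.8, 111.7]
eef_rot: [-1.562, -0.204, 0.203]
force: [2.7, 0.9, -10.0]
gripper_width: 0.291
t 14.2 tcp [500.5 130.8 111.7] theta 14.86 ydir [ 0.001 -0.001 -1.   ] q [ 1.080e-01  4.810e-01  1.728e+00 -1.000e-03  9.320e-01 -1.510e-01] F [  2.7   0.9 -10. ] T [ 0.05 -0.54  0.01] w 0.291
lin mm [ 0.1 -0.2 -0.1] rot deg [ 0.06 -0.14  0.03]
```

```bash
python3 -m handwheel '[{"linear":[0,-0.001,0],"rotation":[0,0,0],"claw":-1},{"linear":[0,0,0],"rotation":[0,0,0],"claw":-1}]'; python3 -c "
from h import *; go([500.6,130.8,111.9],15)"
```

```text
time: 14.45
tcp_pos: [500.5, 130.8, 111.9]
eef_rot: [-1.562, -0.204, 0.203]
force: [3.2, 0.7, -10.3]
gripper_width: 0.284
t 14.45 tcp [500.5 130.8 111.9] theta 14.85 ydir [ 0.    -0.001 -1.   ] q [ 1.080e-01  4.810e-01  1.727e+00 -1.000e-03  9.330e-01 -1.500e-01] F [  3.2   0.7 -10.3] T [ 0.12 -0.61 -0.  ] w 0.284
lin mm [ 0.1 -0.  -0. ] rot deg [ 0.05 -0.15  0.  ]
```

```bash
python3 -m handwheel '[{"linear":[0,-0.002,0],"rotation":[0,0,0],"claw":-1}]'; python3 - <<'E'
from h import *; import cv2
go([500.6,130.8,111.9],15)
for n,b in (("scene",(280,415,150,310)),("side",(210,360,190,310))):
    c,W=cloud(n); x0,x1,y0,y1=b
    cv2.imwrite(f"pics/{n}6.png",cv2.resize(c["frame"][y0:y1,x0:x1],None,fx=4,fy=4,interpolation=cv2.INTER_CUBIC))
c,W=cloud("wrist"); cv2.imwrite("pics/w6.png",c["frame"])
P=W.reshape(-1,3); r=np.hypot(P[:,0]-500.6,P[:,1]-131); k=P[(r<9)&(P[:,2]>105)&(P[:,2]<140)]
print("knob top",len(k),np.median(k[:,2]) if len(k) else None); go([500.6,130.8,111.9],15)
E
```

```text
time: 14.58
tcp_pos: [500.4, 130.8, 112.2]
eef_rot: [-1.562, -0.203, 0.204]
force: [12.4, 2.0, -38.8]
gripper_width: 0.284
t 14.575 tcp [500.4 130.8 112.2] theta 14.84 ydir [-0.001 -0.001 -1.   ] q [ 1.080e-01  4.810e-01  1.726e+00 -1.000e-03  9.350e-01 -1.510e-01] F [ 12.4   2.  -38.8] T [ 0.35 -2.07 -0.  ] w 0.284
lin mm [ 0.2  0.3 -0. ] rot deg [ 0.04 -0.16 -0.05]
knob top 1964 126.94256700713387
t 14.725 tcp [500.4 130.8 112.1] theta 14.84 ydir [-0.001 -0.001 -1.   ] q [ 1.080e-01  4.810e-01  1.726e+00 -1.000e-03  9.350e-01 -1.510e-01] F [  8.2   0.8 -27.9] T [ 0.22 -1.6   0.04] w 0.282
lin mm [ 0.2  0.2 -0. ] rot deg [ 0.04 -0.16 -0.07]
```

View pics/w6.png

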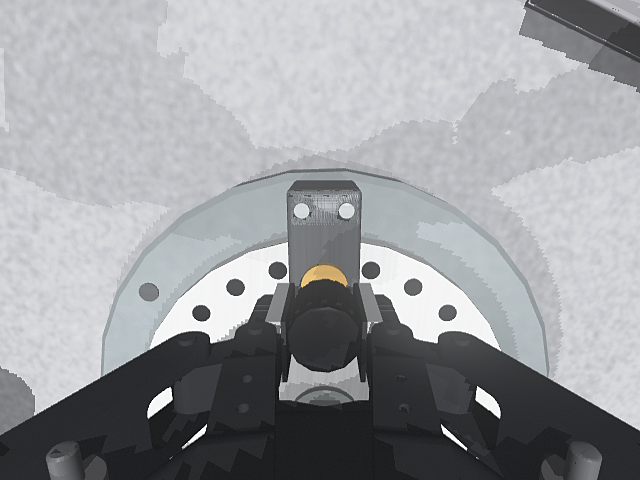

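View pics/side6.png

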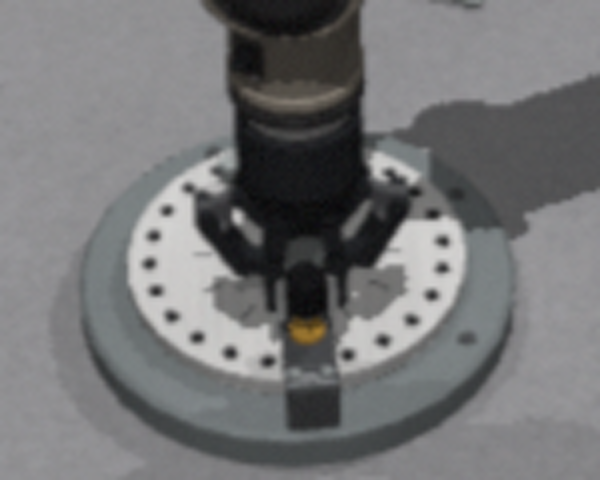

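View pics/scene6.png

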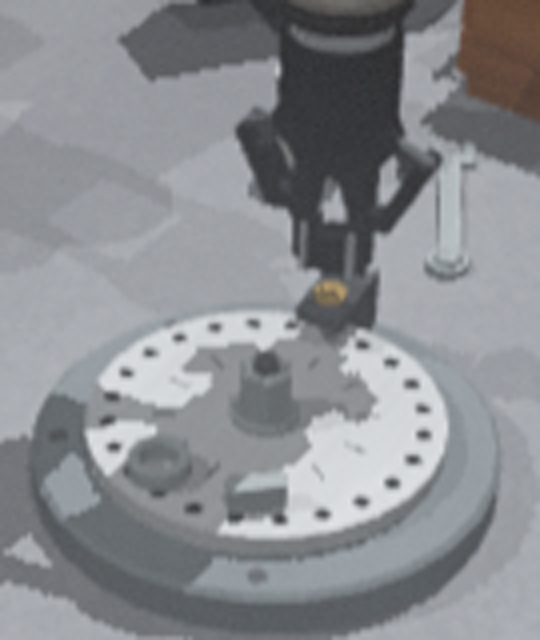

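The stop was felt: force jumped to 39 N with no further travel, and the knob top is at 126.9 mm, up 12.6 mm. The gauges look undisturbed. I'll ease to a lighter upward bias so the pads don't creep.

```bash
python3 -m handwheel '[{"linear":[0,-0.0005,0],"rotation":[0,0,0],"claw":-1},{"linear":[0,-0.0005,0],"rotation":[0,0,0],"claw":-1},{"linear":[0,-0.0005,0],"rotation":[0,0,0],"claw":-1}]'; python3 - <<'E'
from h import *
for i in range(6):
    c,W=cloud("wrist")
    if i%5==0:
        P=W.reshape(-1,3); r=np.hypot(P[:,0]-500.6,P[:,1]-131); k=P[(r<9)&(P[:,2]>105)&(P[:,2]<140)]; print(np.median(k[:,2])); st()
E
```

```text
time: 15.1
tcp_pos: [500.5, 130.8, 112.0]
eef_rot: [-1.562, -0.202, 0.205]
force: [6.3, 0.6, -19.9]
gripper_width: 0.283
126.91933372724239
t 15.15 tcp [500.5 130.8 112. ] theta 14.83 ydir [-0.002 -0.001 -1.   ] q [ 1.080e-01  4.820e-01  1.725e+00 -1.000e-03  9.370e-01 -1.510e-01] F [  5.6   0.6 -20. ] T [ 0.23 -1.23 -0.  ] w 0.283
126.91342634525907
t 15.4 tcp [500.5 130.8 112. ] theta 14.84 ydir [-0.002 -0.001 -1.   ] q [ 1.080e-01  4.820e-01  1.725e+00 -1.000e-03  9.370e-01 -1.510e-01] F [  5.2   0.5 -20.4] T [ 0.22 -1.21  0.04] w 0.285
```

Stable: 20 N of upward pull holds it against the stop, against about 10 N of spring, with no creep. Handing in.

```bash
python3 -c "
from bench import env
print(env.finish_job())"
```

```text
the job is handed in; nothing more can be done
None
```

I unscrewed the clamp nut by about 150° anticlockwise, then pulled the plunger knob up to its end stop. I handed the job in at about 15.4 s with the gripper still holding the knob there.

- **Nut:** with the jaws on its flats, the arm turned from −46° to 104°. The wrist showed 0.24–0.26 N m of resistance partway through. Afterwards the camera put the flats at 44°, as expected for 150°, though flats alone repeat every 60°. The plunger was still down at that point, with the knob top at about 114 mm.
- **Plunger:** the gripper rose about 12 mm. The camera put the knob top at 126.9 mm, 12.6 mm higher than before, within the camera's 2 mm calibration. The force jumped to 39 N at the stop, so I eased it to a steady 20 N, about 10 N more than the spring. Position and force then stayed steady for the 0.25 s I watched.
- **Other items:** the gauges looked unmoved in the last views, judged by eye, and I touched nothing else on the bench.
- **Off-plan:** the tool drifted about 10 mm sideways while coming down over the nut, with no sign of contact. I corrected it before gripping. No check failed.

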